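# Lay a bearing block bore-up on the mat and swing the magnifier over it

### The job

Get the aluminium bearing block ready for inspection: it stands upright on the bench, so turn it over onto its back and lay it wholly on the round rubber mat with its bearing bore facing straight up, without dropping it, and let go. Then swing the bench magnifier on its stiff jointed arm until the lens is centred above the bore, and leave it standing there. Leave the other things on the bench where they are.

Things in the scene. Friction and masses are not known exactly. Their poses are not given: they have to be found in the camera images.
- block: bearing block, loose, plain aluminium, 0.23 to 0.45 kg, standing at the start: 44 mm thick (its x), 48 mm wide (y), 64 mm tall (z). Origin: centre of its underside as it stands. The bore is in the face towards its -x, which looks roughly at the robot at the start; a dark 12 mm oil-hole plug on its top marks that side. Grip it across its 48 mm width. Laid on its back it is 44 mm high
- block_bore (a point): centre of the bore's mouth, in the middle of the block's -x face, 32 mm above the underside of the standing block: a round recess 34 mm across, 14 mm deep. A hand tilted 45 degrees from the bore's side can turn the block a quarter turn about its y and lay it down tilted 45 degrees the other way; gripping 6 mm off centre towards the bore keeps the tips off the mat
- mat: the round black rubber mat, 140 mm across and 3 mm thick, lying flat and fixed on the bench. Origin: the centre of its underside; axes as the bench's, z up
- mat_top (a point): the centre of the mat's upper face
- mag_shoulder (a point): magnifier's shoulder, on the vertical axis of its fixed round foot (140 mm across, 28 mm high) and column (32 mm across), 205 mm above the bench, at the middle of the inner arm, a white bar 260 mm from shoulder to elbow axis, 22 mm wide and 20 mm high; top of its joints 223 mm
- mag_lens (a point): centre of the magnifier's lens, a clear pane in a level white round frame 130 mm across and 24 mm high, 173 mm above the bench (underside 161 mm), at the end of the outer arm, 260 mm from the elbow axis. It moves only level: both hinges are vertical; the elbow is stiff too (0.5 N m) and bends from straight to 2.57 rad, to one side only
- mag_post (a point): magnifier's handle, an upright black round post 16 mm across on the outer rim of the lens frame, in line with elbow and lens, 77 mm beyond the lens centre. It stands from 182 to 242 mm above the bench; this point is on its axis at 218 mm. Gripped from above it turns between the fingers as the head is led along and may creep up to 20 mm along the pads: look again after letting go
- mag_inner (a joint): shoulder angle in rad about the vertical, growing anticlockwise seen from above, range -0.7 to 2.6; at 0 (parked) the inner arm points 1.67 rad anticlockwise from the foot's +x (about the robot's left); the foot may be turned up to 0.08 rad. Friction holds it: about 0.8 N m is needed to turn it, and it stays where it is left
- spacer: bystander: plain solid aluminium spacer, 45 x 40 x 30 mm, no bore. Origin: centre of underside
- hexkeys: bystander: hex keys in a blue plastic holder, 50 x 90 x 20 mm, keys sticking out 45 mm along its +y. Origin: centre of the holder's underside
- wrench: bystander: steel spanner lying along its x. Origin: under its middle
- screwdriver: bystander: screwdriver lying along its x. Origin: under its middle
- jar: bystander: clear jar with a black lid, 60 mm across, 75 mm high. Origin: centre of underside
- mug: bystander: white mug, 76 mm across, 90 mm high. Origin: centre of underside
There are look-alikes about, which are no part of the job. What is shaped like the block but blue, purple or yellow is not meant.

How it is judged (in metres and radians):
On the way, in this order (a step that is already met when the one before it is completed fails the run):
1. the block lies on the mat with its bore straight up, let go and at rest (angle between block's own x axis and vertical above 3.02 rad and z of block_bore in the frame of mat_top between 0.04 and 0.048 m and horizontal distance between block_bore and mat_top below 0.03 m and contact force between the fingers and block below 0.1 N and linear speed of block below 0.02 m/s), for 0.2 s.
2. the magnifier's lens is centred above the bore (horizontal distance between mag_lens and block_bore below 0.015 m), for 0.2 s.
At the end, for the whole second after the job is handed in: The block lies flat on the mat, bore up (within about 0.12 rad), the bore's centre within 30 mm of the mat's centre so that all of it is on the mat, let go and at rest; the lens centre is within 15 mm horizontally of the bore's centre, and the magnifier's inner arm stands still (all of step 1 and horizontal distance between mag_lens and block_bore below 0.015 m and velocity of joint mag_inner between -0.03 and 0.03 rad/s); the robot touches nothing.
It fails at once if the block is dropped: it falls faster than 0.7 m/s while not held (linear speed of block above 0.7 m/s and contact force between the fingers and block below 0.1 N).
It fails at once if a bystander is shifted by more than 30 mm (distance of any of spacer, hexkeys, wrench, screwdriver, jar, mug from where it was at the start of the episode above 0.03 m).
It also fails if it takes over 72 s, if anything falls off the work surface, if the arm or the gripper's body presses on something with over 40 N, if the wrist force passes 120 N, or if a joint passes its speed limit or range.

### The arm

A 6-joint arm with a two-finger parallel gripper is mounted at the origin on the work surface. World frame = base frame: x ahead of the robot, y to its left, z up, the work surface at z = 0. Lengths are in m, angles in degrees, forces in N, time in s.
With the tool pointing down it reaches from about 0.3 to 0.75 m from the base axis. Payload 8.5 kg.
Tool frame: the origin (TCP) lies midway between the tips of the shut fingers; the grasp point (between the pads) lies grasp_offset behind it (grasp_offset is the distance from the TCP to the grasp point, in m); z points along the fingers, y is the line along which they close (so a half turn about z gives the same grasp; the last joint's range is limited). The gripper opens to 85 mm and grips with 20 to 120 N. Pads are 22 mm wide; open, the fingers measure 114 mm over their backs; the gripper's body (76 mm by 85 mm) begins 54 mm behind the grasp point. The pads swing forward as they close: fully open they stand 13 mm farther back than shut.
Start: joints at [59.399, 21.807, 74.336, -0, 83.858, -12.336], TCP at [0.172, 0.522, 0.231] pointing down, gripper open.
Joint ranges: [-178.18, 178.18], [-50.72, 133.34], [12.68, 142.11], [-81.47, 261.47], [9.98, 163.14], [-165.26, 165.26]. Speed limits (degrees/s): [136.94, 136.94, 180, 180, 180, 180].

### API

Orientations are given as a 3x3 rotation matrix whose columns are the frame's x, y, z axes.
In Python, from rig import observe, get_image, camera_params, close_job, grasp_offset gives the robot as it stands.
- The arm moves only by the shell command python3 -m handwheel 'ROWS' [OPENING] [FORCE]. ROWS is JSON, a list of rows, each a list of 2 entries, a list of its own where there are three numbers: the shift along the tool's x, y, z as a fraction of full scale, then the turn, a rotation vector about the tool's x, y, z as a fraction of full scale. In form: [[[dx, dy, dz], [ax, ay, az]], ...]. A call has 1 to 10 rows; each row is the pose to reach, as a shift and turn from the pose commanded when the call began, along the tool's axes at that moment, turning the shorter way round; what a row does not reach only later rows make up. Full scale, the value 1, is 0.5 m for a shift and pi rad for a turn. A row lasts 1/10 s, in which the tool goes at most 50 mm and 8.59 degrees, less where a joint would pass 70% of its speed; a pose out of reach is approached as far as the arm can. A call with a number of a shift or a turn outside -1 to 1 is refused whole. A call with a gripper value outside its range is refused whole. OPENING is the opening, from 0 (shut) to 1 (fully open), set as the call begins (- or left out, the last holds). The fingers move at their own pace and stop on an object; FORCE is the grip in N (left out, the last holds). Time passes only in rows, so rows that repeat a pose let the fingers close. It gives the time, the measured TCP pose, the force, the opening and the grip force at its end, in the units of the state.
- observe(): the state, without advancing time (a new reading comes with each control period).
- get_image(name): name is "side" or "top"; returns (picture, depth): 480x640x3 uint8, red, green, blue; 480x640 float32, m along the optical axis (not along the pixel's ray), 0 where there is no reading.
- camera_params(name): a dict with "K" (3x3 intrinsics, pixels), "R" (3x3) and "t" (3): a world point X has camera coordinates R X + t. Camera axes: x right, y down, z forward; pixel columns grow to the right and rows downward; lengths in m; the calibration is good to about 2 mm. A picture is of the moment at which its call begins. camera_params takes no time and is no camera call.
- close_job(): hands the job in; it is judged then, once.
The state is a dict: "time_s": time; "q": joint angles; "qvel": joint speeds; "joint_efforts": joint torques, N m; "position": TCP position; "tool_rot": TCP orientation; "ft_force": force on the tool from outside, world axes, zero at the start; "wrist_torque": the same for the moment, N m; "grip_width": finger opening in m; "gripper_force": force on a finger pad.
Only numpy, scipy, OpenCV 4.12 (cv2) and the standard library are available. Lean on these libraries where they do the work, as an engineer would, in place of code of your own. Each camera call takes 0.05 s, during which the arm holds its last target. There are 200 camera calls.

## Working session

There is one attempt and no reset: what is moved stays moved. The work goes in short steps, Python scripts to look and compute and a shell command to move; the robot and the scene stay as the last step left them, time stands still between calls to the robot, and variables do not carry over. Pictures are saved under pics/ and viewed, at most 10 in all, crops included, and the job is handed in when it is done.

```bash
mkdir -p pics; ls; python3 - <<'E'
from rig import *
import cv2,numpy as np
for n in("top","side"):
    p,d=get_image(n); cv2.imwrite(f"pics/{n}0.png",p[...,::-1]); np.save(f"{n}0d.npy",d)
    c=camera_params(n); print(n,c)
print(observe(),grasp_offset if not callable(grasp_offset) else grasp_offset())
E
```

```text
pics
top {'K': array([[602.83800119,   0.        , 318.58513022],
       [  0.        , 602.83800119, 233.98314225],
       [  0.        ,   0.        ,   1.        ]]), 'R': array([[ 0.00792983, -0.99987179, -0.0139109 ],
       [-0.99536427, -0.00655912, -0.09595287],
       [ 0.09584932,  0.0146073 , -0.99528867]]), 't': array([0.04725839, 0.54989735, 1.65935379])}
side {'K': array([[488.84366294,   0.        , 318.34550767],
       [  0.        , 488.84366294, 231.87323381],
       [  0.        ,   0.        ,   1.        ]]), 'R': array([[-0.99877334, -0.04859385, -0.00951064],
       [-0.02780866,  0.70940019, -0.70425709],
       [ 0.04096942, -0.70312873, -0.70988132]]), 't': array([0.56562615, 0.09314103, 1.28885756])}
{'time_s': 0.1, 'q': array([ 5.93983828e+01,  2.18352104e+01,  7.43779811e+01,  1.99346636e-04,
        8.38589919e+01, -1.23340900e+01]), 'qvel': array([-0.0774816 , -0.09987537, -0.13441446,  0.00706755, -0.03700752,
       -0.10343938]), 'joint_efforts': array([ 3.91451293e-03, -4.49224162e+01, -2.31658083e+01, -1.69734972e-04,
        3.62715422e-03,  1.51320296e-05]), 'position': array([0.17225014, 0.52205707, 0.23080582]), 'tool_rot': array([[-9.49603078e-01,  3.13454271e-01, -6.44317944e-04],
       [ 3.13454815e-01,  9.49602500e-01, -1.08261660e-03],
       [ 2.72495135e-04, -1.23002061e-03, -9.99999206e-01]]), 'ft_force': array([ 0.11315223, -0.9151058 ,  0.48483371]), 'wrist_torque': array([ 0.01008241,  0.0363758 , -0.02089621]), 'gripper_force': 0.0, 'grip_width': 0.085408679735499} 0.0187
```

View pics/top0.png

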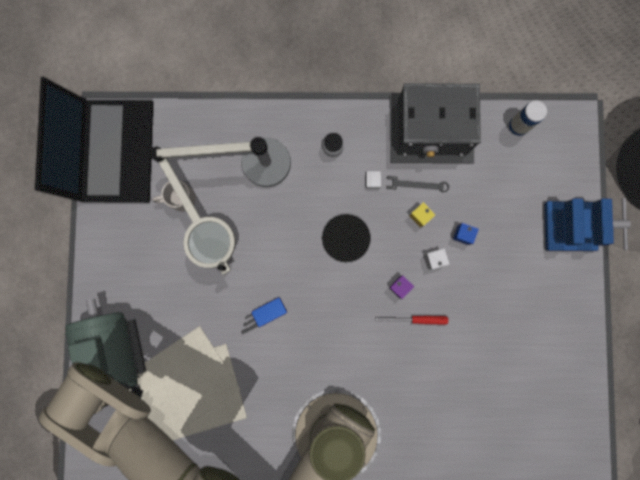

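View pics/side0.png

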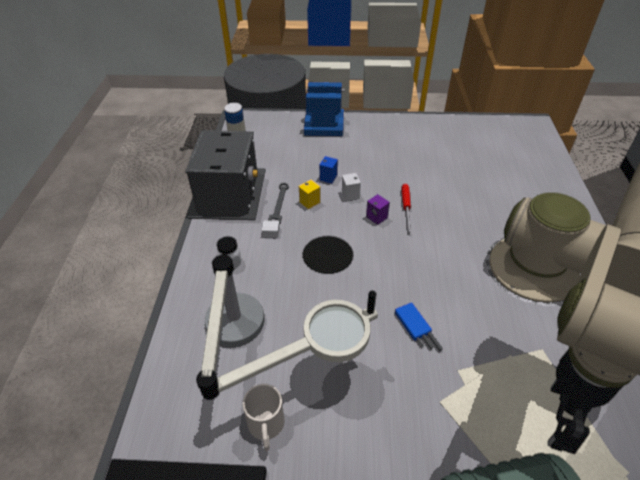

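The top view shows the mat at (346,238), the aluminium block at (438,259), the lens at (210,242), the post near (223,267), the elbow at (158,153) and the shoulder at (260,146). The side view has the block at (350,187). I'll enlarge the block for its yaw.

```bash
cat > h.py <<'E'
import numpy as np
from rig import *
def at_z(n,u,v,z):
    c=camera_params(n);r=c["R"].T@np.linalg.inv(c["K"])@[u,v,1];o=-c["R"].T@c["t"]
    return o+r*(z-o[2])/r[2]
def proj(n,X):
    c=camera_params(n);p=c["K"]@(c["R"]@np.asarray(X,float)+c["t"]);return p[:2]/p[2]
E
python3 - <<'E'
from h import *
import cv2
t=cv2.imread("pics/top0.png");s=cv2.imread("pics/side0.png")
a=cv2.resize(t[239:279,418:458],None,fx=10,fy=10,interpolation=cv2.INTER_CUBIC)
b=cv2.resize(s[167:207,330:370],None,fx=10,fy=10,interpolation=cv2.INTER_CUBIC)
cv2.imwrite("pics/crop1.png",np.hstack([a,b]))
m=((t.max(2)<40)&(np.hypot(*(np.indices(t.shape[:2])-np.array([238,346])[:,None,None]))<40)).astype(np.uint8)
M=cv2.moments(m,True);u,v=M['m10']/M['m00'],M['m01']/M['m00'];print("mat",u,v,at_z("top",u,v,.003))
m=((s.max(2)<40)&(np.hypot(*(np.indices(t.shape[:2])-np.array([255,328])[:,None,None]))<36)).astype(np.uint8)
M=cv2.moments(m,True);u,v=M['m10']/M['m00'],M['m01']/M['m00'];print("mat",u,v,at_z("side",u,v,.003))
for nm,u,v,z in[("sh",260,146,.223),("elb",158,153,.223),("lens",210,242,.18),("post",222,266,.242),("block",438,257,.064),("purple",401,287,.05),("yellow",423,214,.06),("blue",466,234,.06),("hex",269,312,.02),("screw",415,319,.02),("spacer",374,180,.03)]: print(nm,at_z("top",u,v,z).round(3))
for nm,u,v,z in[("sh",223,263,.223),("elb",208,380,.223),("lens",337,328,.185),("post",372,294,.242)]: print(nm,at_z("side",u,v,z).round(3))
E
```

```text
mat 345.79272959183675 237.63329081632654 [ 0.54194808 -0.0255727   0.003     ]
mat 327.4714912280702 254.56213450292398 [ 0.54255281 -0.02046734  0.003     ]
sh [0.751 0.197 0.223]
elb [0.732 0.453 0.223]
lens [0.512 0.325 0.18 ]
post [0.449 0.282 0.242]
block [ 0.485 -0.274  0.064]
purple [ 0.403 -0.175  0.05 ]
yellow [ 0.603 -0.235  0.06 ]
blue [ 0.549 -0.352  0.06 ]
hex [0.332 0.187 0.02 ]
screw [ 0.316 -0.217  0.02 ]
spacer [ 0.703 -0.103  0.03 ]
sh [0.752 0.211 0.223]
elb [0.728 0.472 0.223]
lens [0.512 0.334 0.185]
post [0.448 0.293 0.242]
```

View pics/crop1.png

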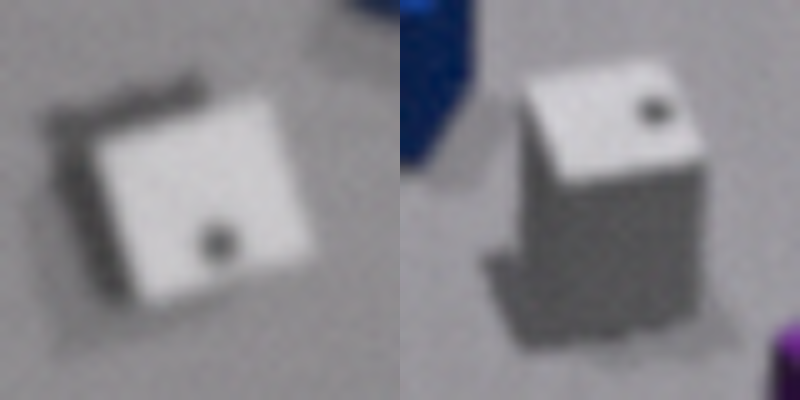

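```bash
python3 - <<'E'
from h import *
import cv2
T=np.array([[97,150],[265,95],[317,248],[143,305]])/10+[417.5,238.5]
S=np.array([[125,85],[265,58],[306,158],[162,183]])/10+[329.5,166.5]
for n,P,pl in(("top",T,(218,242)),("side",S,(255,110))):
    W=np.array([at_z(n,*p,.064) for p in P]); c=W.mean(0)
    print(n,c.round(4),[round(float(np.linalg.norm(W[i]-W[(i+1)%4])),4) for i in range(4)],[np.degrees(np.arctan2(*(W[(i+1)%4]-W[i])[[1,0]])).round(1) for i in range(4)])
    d=at_z(n,*(np.array(pl)/10+([417.5,238.5] if n=="top" else [329.5,166.5])),.064);print("plug",d,np.degrees(np.arctan2(*(c-d)[[1,0]])))
# depth check
for n,pts in(("top",[(438,257),(346,238)]),("side",[(350,180),(328,255)])):
    d=np.load(f"{n}0d.npy");c=camera_params(n)
    for u,v in pts:
        z=np.median(d[v-1:v+2,u-1:u+2]);X=c["R"].T@(z*np.linalg.inv(c["K"])@[u,v,1]-c["t"]);print(n,u,v,X.round(4))
E
```

```text
top [ 0.4813 -0.2744  0.064 ] [0.0482, 0.0437, 0.0498, 0.0437] [np.float64(-71.5), np.float64(-161.9), np.float64(108.5), np.float64(16.0)]
plug [ 0.46979283 -0.27766768  0.064     ] 15.756718247756437
side [ 0.4818 -0.2726  0.064 ] [0.0445, 0.0483, 0.0443, 0.0468] [np.float64(-160.9), np.float64(104.1), np.float64(17.2), np.float64(-75.8)]
plug [ 0.46976856 -0.27796545  0.064     ] 23.921203577490147
top 438 257 [ 0.4853 -0.2744  0.0636]
top 346 238 [ 0.5408 -0.0261  0.0042]
side 350 180 [ 0.4846 -0.2669  0.063 ]
side 328 255 [ 0.5411 -0.0186  0.0033]
```

```bash
cat >> h.py <<'E'
from scipy.spatial.transform import Rotation as Rt
def tool(yaw,tilt):
    """tool y = block y for block yaw; tilt>0: z leans to +x_b"""
    a,t=np.radians(yaw),np.radians(tilt)
    y=np.array([-np.sin(a),np.cos(a),0]);z=np.array([np.sin(t)*np.cos(a),np.sin(t)*np.sin(a),-np.cos(t)])
    return np.c_[np.cross(y,z),y,z]
def row(p,R,start=None):
    o=observe();p0,R0=start or (np.array(o["position"]),np.array(o["tool_rot"]))
    s=R0.T@(np.asarray(p)-p0)/.5;r=Rt.from_matrix(R0.T@R).as_rotvec()/np.pi
    print([s.round(4).tolist(),r.round(4).tolist()]);return np.asarray(p),R
B=np.array([.4815,-.2738]);YAW=17.5
def G(yaw=YAW): a=np.radians(yaw);return np.array([*(B-.006*np.array([np.cos(a),np.sin(a)])),.032])
E
python3 - <<'E'
from h import *
s=row([.40,.05,.30],tool(0,0)); R=tool(YAW,45)
s=row(G()+R[:,2]*(.0187+.003-.11),R,s)
E
```

```text
[[-0.7284, -0.7539, -0.1377], [-0.0004, -0.0001, -0.1015]]
[[-0.0325, -0.6888, 0.4111], [-0.0382, -0.248, -0.0922]]
```

```bash
P='[[-0.7284,-0.7539,-0.1377],[0,0,-0.1015]]'; python3 -m handwheel '[[[-0.7284,-0.7539,-0.1377],[0,0,-0.1015]],[[-0.7284,-0.7539,-0.1377],[0,0,-0.1015]],[[-0.7284,-0.7539,-0.1377],[0,0,-0.1015]],[[-0.7284,-0.7539,-0.1377],[0,0,-0.1015]],[[-0.7284,-0.7539,-0.1377],[0,0,-0.1015]],[[-0.7284,-0.7539,-0.1377],[0,0,-0.1015]],[[-0.7284,-0.7539,-0.1377],[0,0,-0.1015]],[[-0.7284,-0.7539,-0.1377],[0,0,-0.1015]],[[-0.7284,-0.7539,-0.1377],[0,0,-0.1015]],[[-0.7284,-0.7539,-0.1377],[0,0,-0.1015]]]' 1
python3 -m handwheel '[[[0,0,0],[0,0,0]],[[0,0,0],[0,0,0]]]'
python3 - <<'E'
from h import *
R=tool(YAW,45)
s=row(G()+R[:,2]*(.0187+.003-.11),R)
E
```

```text
time_s: 1.1
position: [0.3851, 0.0798, 0.2958]
tool_rot: [[-1.0, 0.0, 0.0], [0.0, 1.0, 0.0], [-0.0, 0.0, -1.0]]
ft_force: [0.6, 0.4, -0.1]
grip_width: 0.0852
gripper_force: 0.0
time_s: 1.3
position: [0.385, 0.0809, 0.2953]
tool_rot: [[-1.0, 0.003, -0.001], [0.003, 1.0, 0.0], [0.001, 0.0, -1.0]]
ft_force: [0.7, 0.1, -0.2]
grip_width: 0.0856
gripper_force: 0.0
[[-0.0649, -0.7505, 0.4014], [-0.0384, -0.2482, -0.0931]]
```

```bash
python3 -m handwheel '[[[-0.065,-0.75,0.2],[-0.0384,-0.248,-0.093]],[[-0.065,-0.75,0.2],[-0.0384,-0.248,-0.093]],[[-0.065,-0.75,0.2],[-0.0384,-0.248,-0.093]],[[-0.065,-0.75,0.2],[-0.0384,-0.248,-0.093]],[[-0.065,-0.75,0.2],[-0.0384,-0.248,-0.093]],[[-0.065,-0.75,0.2],[-0.0384,-0.248,-0.093]],[[-0.065,-0.75,0.2],[-0.0384,-0.248,-0.093]],[[-0.065,-0.75,0.2],[-0.0384,-0.248,-0.093]],[[-0.065,-0.75,0.2],[-0.0384,-0.248,-0.093]],[[-0.065,-0.75,0.2],[-0.0384,-0.248,-0.093]]]' 1
python3 -m handwheel '[[[0,0,0],[0,0,0]],[[0,0,0],[0,0,0]]]'
python3 - <<'E'
from h import *
R=tool(YAW,45)
s=row(G()+R[:,2]*(.0187+.003-.11),R);print(observe()["q"].round(1))
E
```

```text
time_s: 2.3
position: [0.5131, -0.1708, 0.32]
tool_rot: [[-0.72, -0.264, 0.641], [-0.181, 0.964, 0.193], [-0.669, 0.023, -0.743]]
ft_force: [0.5, 0.2, 0.3]
grip_width: 0.0854
gripper_force: 0.0
time_s: 2.5
position: [0.5118, -0.1704, 0.3189]
tool_rot: [[-0.722, -0.262, 0.64], [-0.179, 0.965, 0.193], [-0.668, 0.024, -0.743]]
ft_force: [-0.2, 1.1, -0.2]
grip_width: 0.0854
gripper_force: 0.0
[[0.4826, -0.2, 0.1635], [-0.0031, -0.0168, -0.0145]]
[ -49.     6.6   91.8   41.3   67.7 -165.2]
```

```bash
sed -i 's/np.array(\[-np.sin(a),np.cos(a),0\])/-np.array([-np.sin(a),np.cos(a),0])/' h.py
python3 -m handwheel '[[[0,0,0],[0,0,0.5]],[[0,0,0],[0,0,0.5]],[[0,0,0],[0,0,0.5]],[[0,0,0],[0,0,0.5]],[[0,0,0],[0,0,0.5]],[[0,0,0],[0,0,0.5]],[[0,0,0],[0,0,0.5]],[[0,0,0],[0,0,0.5]],[[0,0,0],[0,0,0.5]],[[0,0,0],[0,0,0.5]]]' 1
python3 -m handwheel '[[[0,0,0],[0,0,0]]]'
python3 - <<'E'
from h import *
R=tool(YAW,45)
s=row(G()+R[:,2]*(.0187+.003-.11),R);print(observe()["q"].round(1))
E
```

```text
time_s: 3.5
position: [0.5114, -0.1704, 0.3192]
tool_rot: [[-0.308, 0.703, 0.641], [0.951, 0.241, 0.192], [-0.019, 0.669, -0.743]]
ft_force: [0.2, -1.0, -0.9]
grip_width: 0.085
gripper_force: 0.0
time_s: 3.6
position: [0.5115, -0.1706, 0.3193]
tool_rot: [[-0.311, 0.702, 0.641], [0.95, 0.246, 0.192], [-0.023, 0.669, -0.743]]
ft_force: [-0.6, -0.9, -0.2]
grip_width: 0.0851
gripper_force: 0.0
[[-0.1656, -0.4953, 0.1645], [-0.011, 0.0154, 0.5074]]
[-49.1   6.5  91.8  41.3  67.7 -79.2]
```

```bash

python3 -m handwheel '[[[-0.1656,-0.4953,0.05],[-0.011,0.0154,0.5074]],[[-0.1656,-0.4953,0.05],[-0.011,0.0154,0.5074]],[[-0.1656,-0.4953,0.05],[-0.011,0.0154,0.5074]],[[-0.1656,-0.4953,0.05],[-0.011,0.0154,0.5074]],[[-0.1656,-0.4953,0.05],[-0.011,0.0154,0.5074]],[[-0.1656,-0.4953,0.05],[-0.011,0.0154,0.5074]],[[-0.1656,-0.4953,0.05],[-0.011,0.0154,0.5074]],[[-0.1656,-0.4953,0.05],[-0.011,0.0154,0.5074]],[[-0.1656,-0.4953,0.05],[-0.011,0.0154,0.5074]],[[-0.1656,-0.4953,0.05],[-0.011,0.0154,0.5074]]]' 1
python3 -m handwheel '[[[0,0,0],[0,0,0]],[[0,0,0],[0,0,0]]]'
python3 - <<'E'
from h import *
R=tool(YAW,45)
s=row(G()+R[:,2]*(.0187+.003-.11),R);print(observe()["q"].round(1))
E
```

```text
time_s: 4.6
position: [0.3802, -0.3063, 0.1374]
tool_rot: [[0.645, 0.364, 0.672], [0.303, -0.929, 0.213], [0.702, 0.066, -0.709]]
ft_force: [-0.0, -0.8, -0.0]
grip_width: 0.0856
gripper_force: 0.0
time_s: 4.8
position: [0.3801, -0.3066, 0.1374]
tool_rot: [[0.642, 0.369, 0.672], [0.31, -0.927, 0.213], [0.701, 0.072, -0.709]]
ft_force: [1.0, 0.1, 0.3]
grip_width: 0.0854
gripper_force: 0.0
[[-0.0064, -0.0022, 0.1147], [-0.0004, 0.0009, 0.0327]]
[-76.6  22.1 108.8  51.   64.8 -39.4]
```

```bash

python3 -m handwheel '[[[-0.0064,-0.0022,0.06],[0,0.001,0.0327]],[[-0.0064,-0.0022,0.1],[0,0.001,0.0327]],[[-0.0064,-0.0022,0.12],[0,0.001,0.0327]],[[-0.0064,-0.0022,0.12],[0,0.001,0.0327]],[[-0.0064,-0.0022,0.12],[0,0.001,0.0327]]]' 1
python3 - <<'E'
from h import *
import cv2
R=tool(YAW,45)
row(G()+R[:,2]*(.0187+.003),R)
t,_=get_image("top");s,_=get_image("side")
a=cv2.resize(t[225:305,408:488],None,fx=5,fy=5,interpolation=cv2.INTER_CUBIC)
b=cv2.resize(s[140:220,310:390],None,fx=5,fy=5,interpolation=cv2.INTER_CUBIC)
cv2.imwrite("pics/pre.png",np.hstack([a,b])[...,::-1])
p=observe()["position"];print(proj("top",p),proj("side",p))
E
```

```text
time_s: 5.3
position: [0.4178, -0.2945, 0.0929]
tool_rot: [[0.675, 0.298, 0.675], [0.209, -0.954, 0.213], [0.707, -0.003, -0.707]]
ft_force: [-0.5, -0.4, -0.2]
grip_width: 0.0853
gripper_force: 0.0
[[-0.0001, -0.001, 0.2157], [-0.0002, -0.0002, -0.0013]]
[448.01437639 281.81707069] [373.03184893 166.6225858 ]
```

View pics/pre.png

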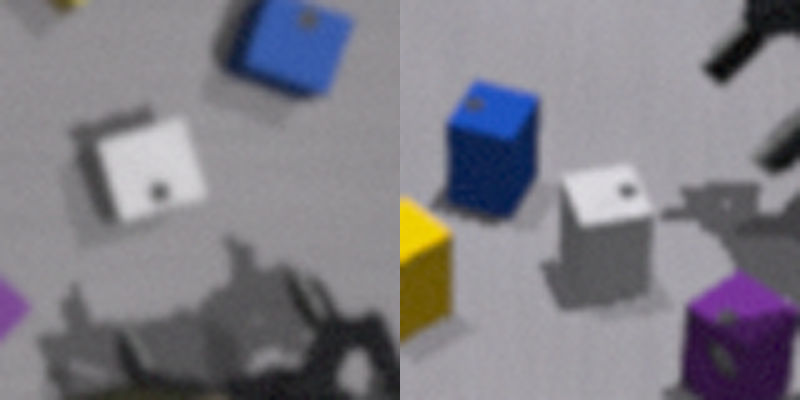

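The picture shows the fingers straddling the block line (tips at about (433,291) and (467,280), block top centre (438,259)), so the alignment is good and I can advance.

```bash

python3 -m handwheel '[[[0,-0.001,0.05],[0,0,0]],[[0,-0.001,0.1],[0,0,0]],[[0,-0.001,0.14],[0,0,0]],[[0,-0.001,0.17],[0,0,0]],[[0,-0.001,0.19],[0,0,0]],[[0,-0.001,0.205],[0,0,0]],[[0,-0.001,0.2157],[0,0,0]],[[0,-0.001,0.2157],[0,0,0]]]' 1
python3 -m handwheel '[[[0,0,0],[0,0,0]],[[0,0,0],[0,0,0]],[[0,0,0],[0,0,0]],[[0,0,0],[0,0,0]],[[0,0,0],[0,0,0]],[[0,0,0],[0,0,0]],[[0,0,0],[0,0,0]],[[0,0,0],[0,0,0]],[[0,0,0],[0,0,0]],[[0,0,0],[0,0,0]]]' 0 70
```

```text
time_s: 6.2
position: [0.4906, -0.2708, 0.0162]
tool_rot: [[0.676, 0.297, 0.675], [0.207, -0.955, 0.213], [0.707, -0.005, -0.707]]
ft_force: [-1.3, 0.4, -0.2]
grip_width: 0.0851
gripper_force: 0.0
time_s: 7.2
position: [0.4905, -0.2713, 0.0168]
tool_rot: [[0.676, 0.296, 0.675], [0.207, -0.955, 0.212], [0.708, -0.004, -0.706]]
ft_force: [-4.2, -1.0, 6.0]
grip_width: 0.0472
gripper_force: 68.2
```

```bash
cat >> h.py <<'E'
MAT=np.array([.542,-.023])
def place(yawp,dz=0.,p0=np.array([.4905,-.2713,.0168])):
    Rb=Rt.from_euler('z',17.3,degrees=True).as_matrix()
    bore=np.array([*B,0])+Rb@[-.022,0,.032]
    D=Rt.from_euler('z',yawp,degrees=True).as_matrix()@Rt.from_euler('y',90,degrees=True).as_matrix()@Rb.T
    R0=tool(17.3,45)
    return np.array([*MAT,.047+dz])+D@(p0-bore),D@R0
E
python3 - <<'E'
from h import *
o=observe();p0=np.array(o["position"])
s=row(p0+[0,0,.2],tool(17.3,45))
p,R=place(-10,.16);print(p,R.round(2))
s=row(p,R,s)
E
```

```text
[[0.2831, -0.0016, -0.2826], [-0.0006, -0.0003, -0.0012]]
[ 0.52698066 -0.02064562  0.17566372] [[ 0.7  -0.17 -0.7 ]
 [-0.12 -0.98  0.12]
 [-0.71  0.   -0.71]]
[[0.0966, -0.4568, 0.2129], [0.0, -0.4897, 0.1682]]
```

```bash

python3 -m handwheel '[[[0.02,0,-0.02],[0,0,0]],[[0.06,0,-0.06],[0,0,0]],[[0.12,0,-0.12],[0,0,0]],[[0.18,0,-0.18],[0,0,0]],[[0.24,-0.0016,-0.24],[0,0,0]],[[0.283,-0.0016,-0.2826],[0,0,0]],[[0.283,-0.0016,-0.2826],[0,0,0]],[[0.283,-0.0016,-0.2826],[0,0,0]]]'
python3 - <<'E'
from h import *
p,R=place(-10,.16)
s=row(p,R);print(observe()["q"].round(1))
E
```

```text
time_s: 8.0
position: [0.4901, -0.2705, 0.2153]
tool_rot: [[0.677, 0.297, 0.674], [0.206, -0.955, 0.214], [0.707, -0.006, -0.708]]
ft_force: [-0.7, -0.4, -4.8]
grip_width: 0.0472
gripper_force: 69.0
[[0.097, -0.4549, 0.2125], [-0.002, -0.489, 0.168]]
[-60.8  18.   97.4  50.1  64.4 -10.7]
```

```bash

python3 -m handwheel '[[[0.01,-0.045,0.02],[0,-0.03,0.01]],[[0.02,-0.09,0.04],[0,-0.06,0.02]],[[0.03,-0.14,0.06],[0,-0.1,0.034]],[[0.04,-0.18,0.07],[0,-0.14,0.048]],[[0.05,-0.23,0.08],[-0.001,-0.18,0.062]],[[0.06,-0.27,0.09],[-0.001,-0.22,0.076]],[[0.07,-0.32,0.1],[-0.001,-0.26,0.09]],[[0.08,-0.37,0.12],[-0.001,-0.3,0.104]],[[0.09,-0.42,0.14],[-0.001,-0.34,0.118]],[[0.097,-0.4549,0.16],[-0.002,-0.37,0.128]]]'
python3 -m handwheel '[[[0,0,0],[0,0,0]]]'
python3 - <<'E'
from h import *
p,R=place(-10,.16)
s=row(p,R);print(observe()["q"].round(1))
E
```

```text
time_s: 9.0
position: [0.5097, -0.0247, 0.1926]
tool_rot: [[0.915, -0.072, -0.397], [-0.037, -0.995, 0.095], [-0.402, -0.073, -0.913]]
ft_force: [0.3, 0.2, -3.2]
grip_width: 0.0471
gripper_force: 68.7
time_s: 9.1
position: [0.5101, -0.0242, 0.1908]
tool_rot: [[0.915, -0.069, -0.398], [-0.033, -0.995, 0.096], [-0.402, -0.075, -0.912]]
ft_force: [-0.9, -0.7, -4.0]
grip_width: 0.0475
gripper_force: 68.9
[[0.0428, -0.0071, 0.0148], [-0.0008, -0.1164, 0.0412]]
[-15.6  31.   69.4  -0.8 103.7  77.5]
```

```bash

python3 -m handwheel '[[[0.01,-0.001,0.004],[0,-0.03,0.01]],[[0.02,-0.003,0.008],[0,-0.06,0.02]],[[0.03,-0.005,0.011],[0,-0.09,0.03]],[[0.0428,-0.007,0.0148],[-0.001,-0.1164,0.041]],[[0.0428,-0.007,0.0148],[-0.001,-0.1164,0.041]],[[0.0428,-0.007,0.0148],[-0.001,-0.1164,0.041]],[[0.0428,-0.007,0.0148],[-0.001,-0.1164,0.041]]]'
python3 - <<'E'
from h import *
import cv2
t,_=get_image("top");s,_=get_image("side")
a=cv2.resize(t[185:285,300:400],None,fx=4,fy=4,interpolation=cv2.INTER_CUBIC)
b=cv2.resize(s[170:290,270:390],None,fx=4,fy=4,interpolation=cv2.INTER_CUBIC)
b=np.pad(b,((0,0),(0,0),(0,0)));a=np.pad(a,((0,80),(0,0),(0,0)))
cv2.imwrite("pics/air.png",np.hstack([a[:,:320],b])[...,::-1])
print(observe()["position"].round(4),observe()["tool_rot"].round(3))
p,R=place(-10,0.004)
s=row(p,R);print(observe()["q"].round(1))
E
```

```text
time_s: 9.8
position: [0.5266, -0.0236, 0.1805]
tool_rot: [[0.704, -0.176, -0.688], [-0.127, -0.984, 0.122], [-0.699, 0.001, -0.715]]
ft_force: [-0.3, 0.4, -2.3]
grip_width: 0.0477
gripper_force: 68.9
[ 0.5266 -0.0235  0.181 ] [[ 0.704 -0.176 -0.688]
 [-0.127 -0.984  0.122]
 [-0.699  0.002 -0.716]]
[[0.2251, -0.0063, 0.231], [-0.0002, -0.0038, -0.001]]
[-14.   43.   56.2  -3.4 125.   85.3]
```

View pics/air.png

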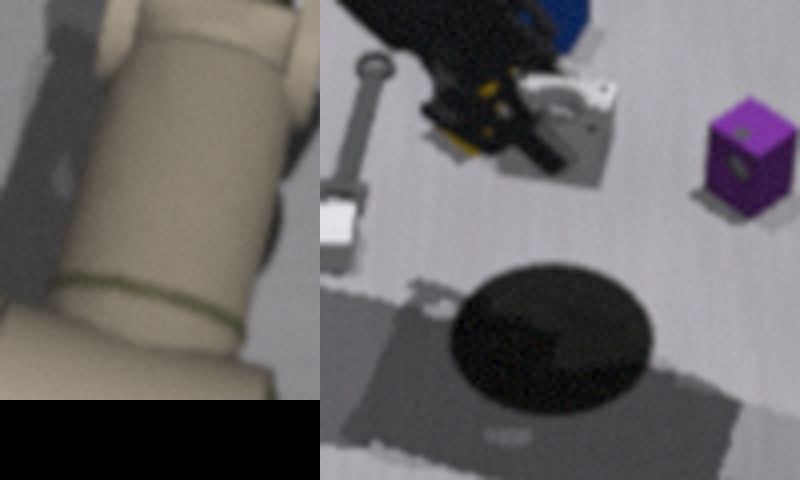

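The side view shows the block held with its bore up, at about (410,203) in the full picture, level and away from the mat's surface. Lowering it now.

```bash

python3 -m handwheel '[[[0.03,0,0.03],[0,-0.002,0]],[[0.07,-0.002,0.07],[0,-0.0038,-0.001]],[[0.11,-0.004,0.115],[0,-0.0038,-0.001]],[[0.15,-0.006,0.155],[0,-0.0038,-0.001]],[[0.19,-0.006,0.195],[0,-0.0038,-0.001]],[[0.21,-0.006,0.217],[0,-0.0038,-0.001]],[[0.2251,-0.006,0.231],[0,-0.0038,-0.001]],[[0.2251,-0.006,0.231],[0,-0.0038,-0.001]],[[0.2251,-0.006,0.231],[0,-0.0038,-0.001]]]'
python3 - <<'E'
from h import *
print(observe()["ft_force"])
for dz in (.004,0,-.002):
  p,R=place(-10,dz);s=row(p,R)
E
```

```text
time_s: 10.8
position: [0.5274, -0.0209, 0.0199]
tool_rot: [[0.696, -0.174, -0.696], [-0.123, -0.985, 0.123], [-0.707, 0.0, -0.707]]
ft_force: [0.3, 0.4, -3.6]
grip_width: 0.0472
gripper_force: 69.4
[ 0.27206186  0.40093901 -3.57751566]
[[-0.0003, -0.0003, 0.0009], [-0.0001, 0.0001, -0.0002]]
[[0.0054, -0.0003, 0.0066], [-0.0001, 0.0001, -0.0002]]
[[0.0082, -0.0003, 0.0094], [-0.0001, 0.0001, -0.0002]]
```

Lower 1 mm per row to about touch, watching the force.

```bash

python3 -m handwheel '[[[0.0014,0,0.0014],[0,0,0]],[[0.0028,0,0.0028],[0,0,0]],[[0.0042,0,0.0042],[0,0,0]],[[0.0042,0,0.0042],[0,0,0]]]'
python3 -m handwheel '[[[0.0014,0,0.0014],[0,0,0]],[[0.0014,0,0.0014],[0,0,0]]]'
python3 -m handwheel '[[[0.001,0,0.001],[0,0,0]],[[0.001,0,0.001],[0,0,0]]]'
```

```text
time_s: 11.2
position: [0.5271, -0.0208, 0.0176]
tool_rot: [[0.695, -0.174, -0.697], [-0.123, -0.985, 0.124], [-0.708, -0.0, -0.706]]
ft_force: [-0.2, -0.8, 8.0]
grip_width: 0.0471
gripper_force: 70.2
time_s: 11.4
position: [0.5271, -0.0208, 0.0176]
tool_rot: [[0.695, -0.174, -0.698], [-0.123, -0.985, 0.124], [-0.708, -0.0, -0.706]]
ft_force: [-0.2, -0.5, 14.2]
grip_width: 0.047
gripper_force: 70.6
time_s: 11.6
position: [0.5271, -0.0208, 0.0176]
tool_rot: [[0.695, -0.174, -0.698], [-0.123, -0.985, 0.124], [-0.708, -0.0, -0.706]]
ft_force: [-0.9, -0.5, 19.5]
grip_width: 0.0472
gripper_force: 71.0
```

```bash

python3 -m handwheel '[[[-0.001,0,-0.001],[0,0,0]],[[-0.001,0,-0.001],[0,0,0]],[[-0.001,0,-0.001],[0,0,0]],[[-0.001,0,-0.001],[0,0,0]],[[-0.001,0,-0.001],[0,0,0]],[[-0.001,0,-0.001],[0,0,0]]]' 1
python3 -m handwheel '[[[0,0,-0.03],[0,0,0]],[[0,0,-0.08],[0,0,0]],[[0,0,-0.14],[0,0,0]],[[0,0,-0.2],[0,0,0]],[[0,0,-0.24],[0,0,0]],[[0,0,-0.24],[0,0,0]]]' 1
python3 - <<'E'
from h import *
# swing clear: upright hand, to the right of the mat
R=tool(-10,0)
s=row([.42,-.02,.36],R);print(observe()["q"].round(1))
E
```

```text
time_s: 12.2
position: [0.5268, -0.0207, 0.0148]
tool_rot: [[0.695, -0.174, -0.698], [-0.123, -0.985, 0.123], [-0.709, 0.0, -0.705]]
ft_force: [-0.2, 0.8, 0.7]
grip_width: 0.0853
gripper_force: 0.0
time_s: 12.8
position: [0.612, -0.0359, 0.1007]
tool_rot: [[0.698, -0.174, -0.695], [-0.124, -0.985, 0.123], [-0.706, 0.0, -0.709]]
ft_force: [0.1, -1.0, -0.1]
grip_width: 0.0853
gripper_force: 0.0
[[-0.6378, 0.0358, -0.0968], [0.0, 0.2493, -0.0003]]
[-13.4  56.6  40.   -3.  128.2  85.8]
```

```bash

python3 -m handwheel '[[[0,0,-0.08],[0,0,0]],[[-0.07,0,-0.097],[0,0.03,0]],[[-0.64,0.036,-0.097],[0,0.25,0]],[[-0.64,0.036,-0.097],[0,0.25,0]],[[-0.64,0.036,-0.097],[0,0.25,0]],[[-0.64,0.036,-0.097],[0,0.25,0]],[[-0.64,0.036,-0.097],[0,0.25,0]],[[-0.64,0.036,-0.097],[0,0.25,0]],[[-0.64,0.036,-0.097],[0,0.25,0]],[[-0.64,0.036,-0.097],[0,0.25,0]]]' 1
python3 - <<'E'
from h import *
row([.37,.20,.36],tool(38,0));print(observe()["q"].round(1))
E
```

```text
time_s: 13.8
position: [0.4182, -0.0196, 0.36]
tool_rot: [[0.985, -0.175, -0.002], [-0.175, -0.985, 0.0], [-0.002, 0.0, -1.0]]
ft_force: [-0.4, -1.0, -0.4]
grip_width: 0.0853
gripper_force: 0.0
[[-0.1716, -0.4157, 0.0004], [-0.0003, 0.0007, -0.267]]
[-19.    4.3  76.9  -0.   98.9  81.1]
```

```bash

python3 -m handwheel '[[[-0.17,-0.416,0],[0,0,-0.267]],[[-0.17,-0.416,0],[0,0,-0.267]],[[-0.17,-0.416,0],[0,0,-0.267]],[[-0.17,-0.416,0],[0,0,-0.267]],[[-0.17,-0.416,0],[0,0,-0.267]],[[-0.17,-0.416,0],[0,0,-0.267]],[[-0.17,-0.416,0],[0,0,-0.267]],[[-0.17,-0.416,0],[0,0,-0.267]]]' 1
python3 - <<'E'
from h import *
import cv2
t,_=get_image("top");s,_=get_image("side")
cv2.imwrite("top1.png",t[...,::-1]);cv2.imwrite("side1.png",s[...,::-1])
a=cv2.resize(t[210:265,318:373],None,fx=7,fy=7,interpolation=cv2.INTER_CUBIC)[:,:380]
b=cv2.resize(s[260:380,290:410],None,fx=3.5,fy=3.5,interpolation=cv2.INTER_CUBIC)
c=cv2.resize(s[220:280,300:360],None,fx=6,fy=6,interpolation=cv2.INTER_CUBIC)
o=np.zeros((600,800,3),np.uint8);o[:385,:380]=a;o[:420,380:]=b;cc=cv2.resize(c[120:],None,fx=.875,fy=.875);
o[385:385+min(215,cc.shape[0]),:cc.shape[1]]=cc[:215]
cv2.imwrite("pics/mag.png",o[...,::-1])
E
```

```text
time_s: 14.6
position: [0.3719, 0.1997, 0.3593]
tool_rot: [[0.789, 0.614, -0.005], [0.614, -0.789, -0.0], [-0.004, -0.003, -1.0]]
ft_force: [-0.9, -0.4, 0.6]
grip_width: 0.0854
gripper_force: 0.0
```

View pics/mag.png

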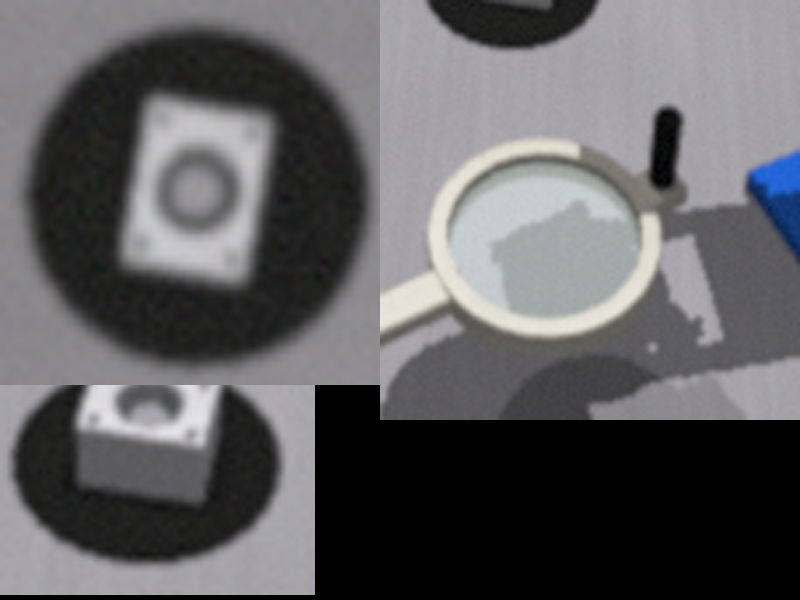

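The block lies bore up well inside the mat (bore at top pixel (345.7,236.7)). In the side view the lens centre is at (337.1,327.7) and the top of the post at (372.3,292.8).

```bash
python3 - <<'E'
from h import *
import cv2
print("bore",at_z("top",345.7,236.7,.047),"mat",at_z("top",345.9,237.4,.003))
print("lens s",at_z("side",337.1,327.7,.173)," post s",at_z("side",372.1,293,.242),at_z("side",369.8,311.4,.186))
t=cv2.imread("pics/top0.png").astype(int)
m=(t.min(2)>165)  # white frame
ys,xs=np.indices(m.shape); m&=(np.hypot(xs-210,ys-242)<29)
c=cv2.convexHull(np.argwhere(m)[:,::-1].astype(np.int32)); (u,v),_,_=e=cv2.fitEllipse(c);print(e,at_z("top",u,v,.18))
m=(t.max(2)<60)&(np.hypot(xs-223,ys-267)<9);p=np.argwhere(m);print(p.mean(0)[::-1],p.min(0)[::-1],p.max(0)[::-1],len(p),at_z("top",*p.mean(0)[::-1],.23))
E
```

```text
bore [ 0.54055112 -0.02395823  0.047     ] mat [ 0.54261376 -0.02587406  0.003     ]
lens s [0.51203571 0.32532279 0.173     ]  post s [0.44736971 0.29060254 0.242     ] [0.44816098 0.29315318 0.186     ]
((207.63465881347656, 241.00387573242188), (48.286651611328125, 51.133033752441406), 153.177734375) [0.51497034 0.3312822  0.18      ]
[221.15384615 267.30769231] [218 265] [224 269] 26 [0.44634868 0.28641449 0.23      ]
```

```bash
python3 - <<'E'
from h import *
R=tool(38,0)
row([.4475,.29,.36],R); row([.4475,.29,.2],R)
E
```

```text
[[0.2305, -0.0504, -0.0007], [-0.0007, 0.001, -0.0008]]
[[0.2315, -0.0497, 0.3193], [-0.0007, 0.001, -0.0008]]
```

```bash

python3 -m handwheel '[[[0.2305,-0.05,0],[0,0.001,0]],[[0.2305,-0.05,0],[0,0.001,0]],[[0.2305,-0.05,0],[0,0.001,0]],[[0.231,-0.05,0.06],[0,0.001,0]],[[0.231,-0.05,0.14],[0,0.001,0]],[[0.231,-0.05,0.22],[0,0.001,0]],[[0.2315,-0.05,0.28],[0,0.001,0]],[[0.2315,-0.05,0.3193],[0,0.001,0]],[[0.2315,-0.05,0.3193],[0,0.001,0]]]' 1
python3 -m handwheel '[[[0,0,0],[0,0,0]],[[0,0,0],[0,0,0]],[[0,0,0],[0,0,0]],[[0,0,0],[0,0,0]],[[0,0,0],[0,0,0]],[[0,0,0],[0,0,0]],[[0,0,0],[0,0,0]],[[0,0,0],[0,0,0]],[[0,0,0],[0,0,0]],[[0,0,0],[0,0,0]]]' 0 40
```

```text
time_s: 15.6
position: [0.4463, 0.2898, 0.1983]
tool_rot: [[0.789, 0.614, -0.005], [0.614, -0.789, 0.0], [-0.004, -0.003, -1.0]]
ft_force: [-0.2, 0.7, -0.4]
grip_width: 0.0854
gripper_force: 0.0
time_s: 16.6
position: [0.4472, 0.2909, 0.2016]
tool_rot: [[0.788, 0.616, 0.001], [0.616, -0.788, 0.002], [0.003, -0.001, -1.0]]
ft_force: [-0.4, -0.8, 5.3]
grip_width: 0.0151
gripper_force: 38.9
```

```bash
cat > path.py <<'E'
from h import *
from scipy.optimize import fsolve
S=np.array([.752,.204]);L=.26
u=lambda a:np.array([np.cos(a),np.sin(a)])
post=lambda a,b:S+L*u(a)+(L+.077)*u(a+b)
lens=lambda a,b:S+L*u(a)+L*u(a+b)
E
python3 - <<'E'
from path import *
p0=np.array(observe()["position"])[:2]
A=fsolve(lambda x:post(*x)-p0,[1.65,2.03]);Bm=fsolve(lambda x:lens(*x)-[.5406,-.0239],[3.03,1.87])
print(np.degrees(A),np.degrees(Bm),lens(*A),post(*Bm))
R=np.array(observe()["tool_rot"])
s=np.linspace(0,1,21)[1:];base=p0
for i,f in enumerate(s):
    q=post(*(A+(Bm-A)*f)); d=np.array([*(q-base),0]); print((R.T@d/.5).round(3)[:2].tolist(),end=",")
    if i==9: base=q;print()
E
```

```text
[ 93.39492824 117.43170357] [173.86281894 106.57637065] [0.51333565 0.33030878] [ 0.55455177 -0.09962548]
[-0.035, 0.021],[-0.068, 0.045],[-0.1, 0.07],[-0.131, 0.098],[-0.16, 0.128],[-0.187, 0.16],[-0.212, 0.195],[-0.235, 0.23],[-0.256, 0.268],[-0.275, 0.307],
[-0.016, 0.041],[-0.03, 0.082],[-0.041, 0.125],[-0.049, 0.169],[-0.054, 0.213],[-0.057, 0.258],[-0.056, 0.304],[-0.053, 0.349],[-0.046, 0.395],[-0.037, 0.44],
```

```bash

python3 -m handwheel '[[[-0.035,0.021,0],[0,0,0]],[[-0.068,0.045,0],[0,0,0]],[[-0.1,0.07,0],[0,0,0]],[[-0.131,0.098,0],[0,0,0]],[[-0.16,0.128,0],[0,0,0]],[[-0.187,0.16,0],[0,0,0]],[[-0.212,0.195,0],[0,0,0]],[[-0.235,0.23,0],[0,0,0]],[[-0.256,0.268,0],[0,0,0]],[[-0.275,0.307,0],[0,0,0]]]'
python3 -m handwheel '[[[-0.016,0.041,0],[0,0,0]],[[-0.03,0.082,0],[0,0,0]],[[-0.041,0.125,0],[0,0,0]],[[-0.049,0.169,0],[0,0,0]],[[-0.054,0.213,0],[0,0,0]],[[-0.057,0.258,0],[0,0,0]],[[-0.056,0.304,0],[0,0,0]],[[-0.053,0.349,0],[0,0,0]],[[-0.046,0.395,0],[0,0,0]],[[-0.037,0.44,0],[0,0,0]]]'
python3 -m handwheel '[[[0,0,0],[0,0,0]],[[0,0,0],[0,0,0]],[[0,0,0],[0,0,0]]]'
python3 - <<'E'
from path import *
import cv2
p0=np.array(observe()["position"])[:2]
print(fsolve(lambda x:post(*x)-p0,[3.03,1.87]),[.55455,-.0996]-p0)
t,_=get_image("top");s,_=get_image("side")
cv2.imwrite("pics/swing.png",np.hstack([cv2.resize(t[100:340,230:430],None,fx=2,fy=2),cv2.resize(s[100:340,180:380],None,fx=2,fy=2)])[...,::-1])
E
```

```text
time_s: 17.6
position: [0.4344, 0.0851, 0.2015]
tool_rot: [[0.787, 0.617, 0.004], [0.617, -0.787, 0.004], [0.006, -0.0, -1.0]]
ft_force: [3.8, 7.8, 6.3]
grip_width: 0.015
gripper_force: 39.5
time_s: 18.6
position: [0.5552, -0.0992, 0.2014]
tool_rot: [[0.787, 0.617, 0.003], [0.617, -0.787, 0.004], [0.004, -0.001, -1.0]]
ft_force: [0.6, 6.5, 11.2]
grip_width: 0.0146
gripper_force: 39.0
time_s: 18.9
position: [0.5551, -0.1002, 0.2015]
tool_rot: [[0.788, 0.616, 0.003], [0.616, -0.788, 0.001], [0.003, 0.002, -1.0]]
ft_force: [0.8, -2.8, 8.8]
grip_width: 0.0147
gripper_force: 39.1
[3.0371366  1.85923856] [-0.00052127  0.00060298]
```

View pics/swing.png

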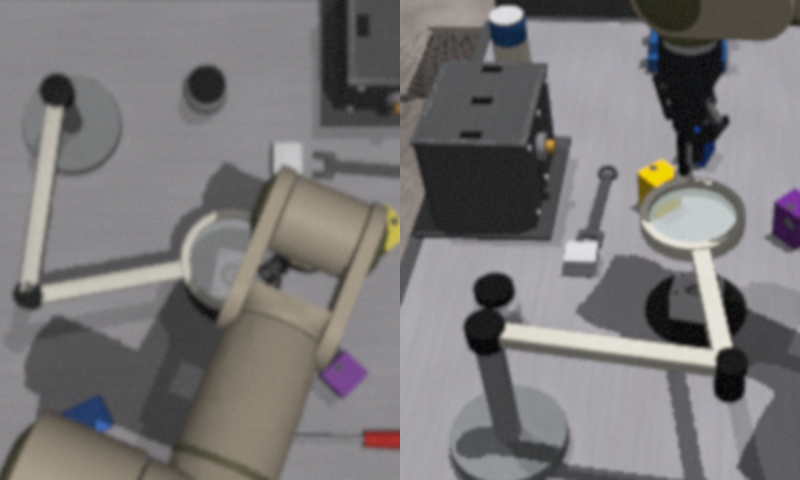

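The lens now hangs over the block (side view: frame around (526,208), with the post in the fingers). I'll let go and clear the view.

```bash

python3 -m handwheel '[[[0,0,0],[0,0,0]],[[0,0,0],[0,0,0]],[[0,0,0],[0,0,0]],[[0,0,0],[0,0,0]],[[0,0,-0.04],[0,0,0]],[[0,0,-0.1],[0,0,0]],[[0,0,-0.18],[0,0,0]],[[0,0,-0.26],[0,0,0]],[[0,0,-0.3],[0,0,0]],[[0,0,-0.3],[0,0,0]]]' 1
python3 - <<'E'
from h import *
row([.22,-.38,.36],tool(0,0))
E
```

```text
time_s: 20.0
position: [0.5547, -0.1, 0.3531]
tool_rot: [[0.788, 0.616, 0.006], [0.616, -0.788, 0.0], [0.004, 0.003, -1.0]]
ft_force: [-0.4, -0.6, -0.2]
grip_width: 0.0852
gripper_force: 0.0
[[-0.8721, 0.0289, -0.0176], [0.0006, -0.0017, 0.2113]]
```

```bash

python3 -m handwheel '[[[-0.87,0.03,-0.02],[0,0,0.2]],[[-0.87,0.03,-0.02],[0,0,0.2]],[[-0.87,0.03,-0.02],[0,0,0.2]],[[-0.87,0.03,-0.02],[0,0,0.2]],[[-0.87,0.03,-0.02],[0,0,0.2]],[[-0.87,0.03,-0.02],[0,0,0.2]],[[-0.87,0.03,-0.02],[0,0,0.2]],[[-0.87,0.03,-0.02],[0,0,0.2]],[[-0.87,0.03,-0.02],[0,0,0.2]],[[-0.87,0.03,-0.02],[0,0,0.2]]]' 1
python3 - <<'E'
from h import *
import cv2
t,_=get_image("top");s,_=get_image("side")
cv2.imwrite("top2.png",t[...,::-1]);cv2.imwrite("side2.png",s[...,::-1])
f=lambda im,x,y,w,k:cv2.resize(im[y:y+w,x:x+w],None,fx=k,fy=k,interpolation=cv2.INTER_CUBIC)
a=f(t,310,200,80,5);b=f(s,285,165,80,5)
cv2.imwrite("pics/lens.png",np.hstack([a,b])[...,::-1])
E
```

```text
time_s: 21.0
position: [0.2179, -0.3816, 0.3578]
tool_rot: [[1.0, 0.03, -0.001], [0.03, -1.0, 0.005], [-0.001, -0.005, -1.0]]
ft_force: [0.6, 0.9, -0.3]
grip_width: 0.0855
gripper_force: 0.0
```

View pics/lens.png

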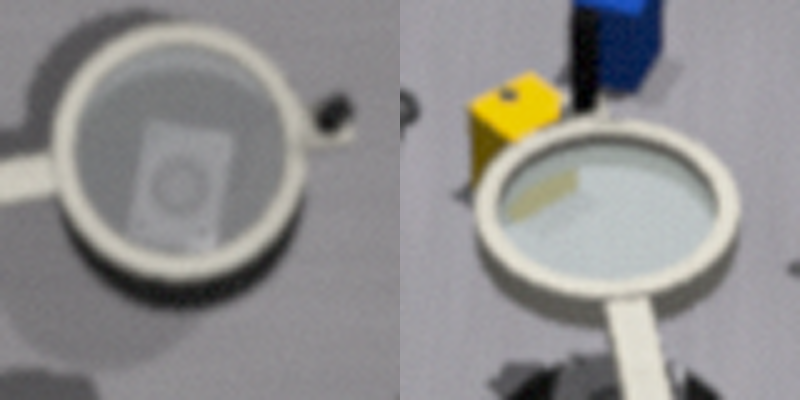

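```bash
python3 - <<'E'
from h import *
print("bore",at_z("top",345.8,236.2,.047), "lens top",at_z("top",345.5,229.8,.183))
# side: inner rim of top face ellipse & outer: x 475..742, y 118..300 (outer, lit top)
print("lens side",at_z("side",285+(608.5-400+.5)/5-.5,165+(209.5)/5-.5,.185))
print("side bore ref", at_z("side",300+(150/.875+.5)/6-.5, 220+(120+(404-385)/.875)/6-.5,.047))
print("post top",at_z("top",310+335/5-.5,200+110/5-.5,.242))
E
```

```text
bore [ 0.54193902 -0.02422912  0.047     ] lens top [ 0.5456049  -0.01923869  0.183     ]
lens side [ 0.54584268 -0.01361185  0.185     ]
side bore ref [ 0.54094666 -0.02150785  0.047     ]
post top [ 0.56034142 -0.09298109  0.242     ]
```

```bash
python3 - <<'E'
from h import *
a=np.linspace(0,2*np.pi,200)
def bb(n,c,r,z,off):
    P=np.array([proj(n,[c[0]+r*np.cos(t),c[1]+r*np.sin(t),z]) for t in a]);P=(P-off+.5)*5
    return np.r_[P.min(0),P.max(0)].round(0)
for c in([.5415,-.023],[.5455,-.0175]):
    for n,off in(("top",[310,200]),("side",[205,165])): # side x offset -80 px => crop x 400+
        print(c,n,"outer top",bb(n,c,.065,.185,off),"outer bottom",bb(n,c,.065,.161,off))
    print(" bore (top)",(proj("top",[.5415,-.023,.047])-[310,200]+.5)*5)
E
```

```text
[0.5415, -0.023] top outer top [ 59.  32. 316. 287.] outer bottom [ 60.  39. 312. 290.]
[0.5415, -0.023] side outer top [486. 111. 752. 289.] outer bottom [487. 147. 750. 325.]
 bore (top) [179.269704   184.27705525]
[0.5455, -0.0175] top outer top [ 48.  24. 305. 279.] outer bottom [ 49.  31. 302. 282.]
[0.5455, -0.0175] side outer top [477. 118. 743. 297.] outer bottom [479. 154. 741. 333.]
 bore (top) [179.269704   184.27705525]
```

Both cameras put the lens about 7 mm from the bore (limit 15 mm). The block is flat, and the hand is clear at (0.22,-0.38,0.36). I'm handing the job in.

```bash
python3 -m handwheel '[[[0,0,0],[0,0,0]],[[0,0,0],[0,0,0]],[[0,0,0],[0,0,0]]]' | head -2; python3 -c "
from rig import *
print(close_job())"
```

```text
time_s: 21.4
position: [0.2213, -0.3791, 0.3594]
the job is handed in; nothing more can be done
None
```

The job is handed in at 21.4 s: the block lies on the mat, bore up and let go, and both cameras put the lens about 7 mm off the bore's centre (limit 15 mm); I saw no bystander disturbed but did not measure them again, and no verdict came back.

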